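# Change over the turning direction of a bench-top pottery wheel

### The job

Change the bench-top pottery wheel over to its other turning direction, pressing its rocker switches with the fingertips only: press the large power rocker off, then press the small direction rocker over to its other side, and then press the power rocker on again. The power is on now, and each rocker changes over when the end that stands up is pressed down until it snaps; never change the direction while the power is on. Do not touch the soft clay pot on the wheel, do not turn the speed knob between the switches, and leave the tools and other things lying where they are.

Things in the scene. Friction and masses are not known exactly. Their poses are not given: they have to be found in the camera images.
- wheel: bench-top pottery wheel, fixed to the table: white housing 320 (x) by 500 (y, -240 to +260) by 125 mm high, turned up to 15 degrees either way. Origin on the table, z up. Round white splash pan, 332 mm across, rim 191 mm above the table, centred at (0, -85 mm), with the wheel head in it; the flat top from y = +85 to +260 mm is the level control deck
- deck (a point): centre of the control deck's row of controls, on the deck surface, 125 mm above the table, at (0, +145 mm) of the wheel; axes as the wheel's. The speed knob stands here, with one switch 75 mm from it towards -x and the other 75 mm towards +x; which switch is at which place differs from start to start
- power_switch: power switch, the larger of the two dark rocker switches: frame 39 (x) by 55 (y) mm, 5 mm high, fixed on the deck. Origin at its centre on the deck surface; axes parallel to the wheel's. Its rocker, 46 (y) by 30 mm (x), tips about an axis along x, 10 mm above the deck; its ends lie towards +y (outer) and -y (inner, towards the pan)
- power_rocker (a joint): tilt of the power rocker. +0.15 rad = ON, as at the start: outer end up; -0.15 = OFF: inner end up. Two flat 23 mm halves meet in a valley on the axis: the one that is down lies level 10 mm above the deck, the other rises outwards at 0.30 rad. It stays at either side and snaps over once pressed past the middle: about 5 N at first, 14 mm from the axis, then less, then a hard stop
- power_outer_end (a point): on top of the power rocker, at the middle of its outer (+y) edge (22 to 23 mm from its axis); moves with the rocker. 10 mm above the deck when this end is down, 17 mm when it stands up
- power_inner_end (a point): on top of the power rocker, at the middle of its inner (-y) edge (22 to 23 mm from its axis); moves with the rocker. 10 mm above the deck when this end is down, 17 mm when it stands up
- direction_switch: direction switch, the smaller of the two dark rocker switches: frame 28 (x) by 41 (y) mm, 5 mm high, fixed on the deck. Origin at its centre on the deck surface; axes parallel to the wheel's. Its rocker, 32 (y) by 19 mm (x), tips about an axis along x, 10 mm above the deck, as on the power switch
- direction_rocker (a joint): tilt of the direction rocker, two flat 16 mm halves shaped as on the power rocker. It starts at either side; +0.15 rad: outer (+y) end up, inner end down; -0.15: inner end up, outer end down. Stays and snaps over like the power rocker: about 3.5 N, 12 mm from the axis
- direction_outer_end (a point): on top of the direction rocker, at the middle of its outer (+y) edge (15 to 16 mm from its axis); moves with the rocker. 10 mm above the deck when this end is down, 15 mm when it stands up
- direction_inner_end (a point): on top of the direction rocker, at the middle of its inner (-y) edge (15 to 16 mm from its axis); moves with the rocker. 10 mm above the deck when this end is down, 15 mm when it stands up
- speed_knob (a joint): turn of the round black speed knob, 36 mm across its skirt and 23 mm high, in the middle of the row between the switches; 0 = at the stop for standstill, grows clockwise. It turns easily
- knob_top (a point): centre of the speed knob's top, 23 mm above the deck
- pot: soft, freshly thrown waisted clay pot, 95 mm across and 106 mm high, loose on the wheel head, its foot 167 mm and its rim 273 mm above the table. Origin under its foot, z up
- trim_tool: trimming tool with round wooden handle and wire loop, 140 mm long (x) and 12 mm thick, loose on the deck beyond the switches (near the outer edge, y about +225 mm of the wheel). Origin at its underside
- rib: flat wooden rib with round ends, 74 by 32 by 7 mm, loose on the deck near its outer edge. Origin under its centre
- heat_gun: yellow and black cordless heat gun lying on its side on the table to the left, about 230 by 210 by 72 mm, barrel along its x, grip and battery towards its -y (away from the robot). Origin on the table under the barrel
- mug: blue ceramic mug, 80 mm across and 95 mm high, on the table to the left. Origin under its foot
- jar: clear jar with white lid, 84 mm across and 100 mm high, on the table to the right. Origin under its foot
- bowl: bisque bowl, 140 mm across and 60 mm high, on the table to the right. Origin under its foot

How it is judged (in metres and radians):
On the way, in this order (a step that is already met when the one before it is completed fails the run):
1. the power rocker is pressed to off (value of joint power_rocker below -0.1 rad), for 0.2 s.
2. with the power off, the direction rocker is pressed over to its other side (value of joint power_rocker below -0.1 rad and distance of direction_outer_end from where it was at the start of the episode above 0.0035 m and (value of joint direction_rocker above 0.1 rad or value of joint direction_rocker below -0.1 rad)), for 0.2 s.
3. the power rocker is pressed on again (value of joint power_rocker above 0.1 rad and distance of direction_outer_end from where it was at the start of the episode above 0.0035 m and (value of joint direction_rocker above 0.1 rad or value of joint direction_rocker below -0.1 rad)), for 0.2 s.
At the end, for the whole second after the job is handed in: the power rocker is on (tilt above 0.1 rad), the direction rocker rests at the side opposite to where it started (more than 0.1 rad from its middle), the speed knob is still at zero (within 0.15 rad), the pot stands where it was (5 mm) and the tools and vessels lie where they were (10 mm) (all of step 3 and value of joint speed_knob below 0.15 rad and distance of pot from where it was at the start of the episode below 0.005 m and distance of each of trim_tool, rib, heat_gun, mug, jar, bowl from where it was at the start of the episode below 0.01 m); the robot touches nothing.
It fails at once if the direction rocker is moved off its side while the power is on (value of joint power_rocker above 0 rad and value of joint direction_rocker between -0.08 and 0.08 rad).
It fails at once if the soft clay pot is touched (contact force between any of the fingers, the arm and pot above 0.3 N).
It fails at once if something other than the fingers presses on a switch (contact force between the arm and power_switch above 1 N or contact force between the arm and direction_switch above 1 N).
It fails at once if the speed knob is turned off zero (value of joint speed_knob above 0.15 rad).
It fails at once if a tool, the heat gun or a vessel is lifted, carried or shoved away (distance of any of trim_tool, rib, heat_gun, mug, jar, bowl from where it was at the start of the episode above 0.01 m).
It also fails if it takes over 45 s, if anything falls off the work surface, if the arm or the gripper's body presses on something with over 40 N, if the wrist force passes 120 N, or if a joint passes its speed limit or range.

### The arm

A 6-joint arm with a two-finger parallel gripper is mounted at the origin on the work surface. World frame = base frame: x ahead of the robot, y to its left, z up, the work surface at z = 0. Lengths are in m, angles in degrees, forces in N, time in s.
With the tool pointing down it reaches from about 0.3 to 0.75 m from the base axis. Payload 8.5 kg.
Tool frame: the origin (TCP) lies midway between the tips of the shut fingers; the grasp point (between the pads) lies grasp_offset behind it (grasp_offset is the distance from the TCP to the grasp point, in m); z points along the fingers, y is the line along which they close (so a half turn about z gives the same grasp; the last joint's range is limited). The gripper opens to 85 mm and grips with 20 to 120 N. Pads are 22 mm wide; open, the fingers measure 114 mm over their backs; the gripper's body (76 mm by 85 mm) begins 54 mm behind the grasp point. The pads swing forward as they close: fully open they stand 13 mm farther back than shut.
Start: joints at [65.014, 21.807, 74.336, -0, 83.858, -12.336], TCP at [0.12, 0.537, 0.231] pointing down, gripper open.
Joint ranges: [-178.18, 178.18], [-50.72, 133.34], [12.68, 142.11], [-81.47, 261.47], [9.98, 163.14], [-165.26, 165.26]. Speed limits (degrees/s): [136.94, 136.94, 180, 180, 180, 180].

### API

Orientations are given as a 3x3 rotation matrix whose columns are the frame's x, y, z axes.
In Python, from rig import observe, get_image, camera_params, close_job, grasp_offset gives the robot as it stands.
- The arm moves only by the shell command python3 -m handwheel 'ROWS' [OPENING] [FORCE]. ROWS is JSON, a list of rows, each a list of 2 entries, a list of its own where there are three numbers: the shift along the tool's x, y, z as a fraction of full scale, then the turn, a rotation vector about the tool's x, y, z as a fraction of full scale. In form: [[[dx, dy, dz], [ax, ay, az]], ...]. A call has 1 to 10 rows; each row is the pose to reach, as a shift and turn from the pose commanded when the call began, along the tool's axes at that moment, turning the shorter way round; what a row does not reach only later rows make up. Full scale, the value 1, is 0.5 m for a shift and pi rad for a turn. A row lasts 1/10 s, in which the tool goes at most 50 mm and 8.59 degrees, less where a joint would pass 70% of its speed; a pose out of reach is approached as far as the arm can. A call with a number of a shift or a turn outside -1 to 1 is refused whole. A call with a gripper value outside its range is refused whole. OPENING is the opening, from 0 (shut) to 1 (fully open), set as the call begins (- or left out, the last holds). The fingers move at their own pace and stop on an object; FORCE is the grip in N (left out, the last holds). Time passes only in rows, so rows that repeat a pose let the fingers close. It gives the time, the measured TCP pose, the force, the opening and the grip force at its end, in the units of the state.
- observe(): the state, without advancing time (a new reading comes with each control period).
- get_image(name): name is "side" or "top"; returns (picture, depth): 384x512x3 uint8, red, green, blue; 384x512 float32, m along the optical axis (not along the pixel's ray), 0 where there is no reading.
- camera_params(name): a dict with "K" (3x3 intrinsics, pixels), "k1" (the pictures are not rectified: a ray, as slopes to the right and down, at radius r is drawn at 1 + k1 r^2 times it, then the intrinsics apply), "R" (3x3) and "t" (3): a world point X has camera coordinates R X + t. Camera axes: x right, y down, z forward; pixel columns grow to the right and rows downward; lengths in m; the calibration is good to about 2 mm. A picture is of the moment at which its call begins. camera_params takes no time and is no camera call.
- close_job(): hands the job in; it is judged then, once.
The state is a dict: "time_s": time; "q": joint angles; "qvel": joint speeds; "joint_efforts": joint torques, N m; "position": TCP position; "tool_rot": TCP orientation; "ft_force": force on the tool from outside, world axes, zero at the start; "wrist_torque": the same for the moment, N m; "grip_width": finger opening in m; "gripper_force": force on a finger pad.
Only numpy, scipy, OpenCV 4.12 (cv2) and the standard library are available. Lean on these libraries where they do the work, as an engineer would, in place of code of your own. Each camera call takes 0.05 s, during which the arm holds its last target. There are 200 camera calls.

## Working session

There is one attempt and no reset: what is moved stays moved. The work goes in short steps, Python scripts to look and compute and a shell command to move; the robot and the scene stay as the last step left them, time stands still between calls to the robot, and variables do not carry over. Pictures are saved under pics/ and viewed, at most 10 in all, crops included, and the job is handed in when it is done.

```bash
mkdir -p pics
cat > h.py <<'E'
import numpy as np, cv2
from rig import *
def save(n,f):
    p,d=get_image(n); cv2.imwrite(f'pics/{f}.png',p[:,:,::-1]); np.savez(f'pics/{f}.npz',p=p,d=d); return p,d
def rays(n,uv):
    c=camera_params(n);K=np.array(c['K']);k=c['k1'];R=np.array(c['R']);t=np.array(c['t'])
    uv=np.atleast_2d(uv).astype(float)
    xd=np.c_[(uv[:,0]-K[0,2])/K[0,0],(uv[:,1]-K[1,2])/K[1,1]]; x=xd.copy()
    for _ in range(20): x=xd/(1+k*(x**2).sum(1,keepdims=True))
    return R,t,np.c_[x,np.ones(len(x))]
def onplane(n,uv,z):
    R,t,r=rays(n,uv); o=-R.T@t; w=r@R; return o+w*((z-o[2])/w[:,2])[:,None]
def bydepth(n,uv,d):
    R,t,r=rays(n,uv); return (r*np.asarray(d).reshape(-1,1)-t)@R
def proj(n,X):
    c=camera_params(n);K=np.array(c['K']);X=np.atleast_2d(X)@np.array(c['R']).T+np.array(c['t'])
    x=X[:,:2]/X[:,2:]; x=x*(1+c['k1']*(x**2).sum(1,keepdims=True)); return x*[K[0,0],K[1,1]]+[K[0,2],K[1,2]]
E
python3 - <<'E'
from h import *
save('side','s0');save('top','t0')
np.set_printoptions(precision=3,suppress=True)
for n in('side','top'):
    c=camera_params(n);print(n,c['K'],c['k1'],-np.array(c['R']).T@np.array(c['t']))
print(observe(),grasp_offset)
a=np.hstack([cv2.imread('pics/s0.png'),cv2.imread('pics/t0.png')])
E
```

```text
side [[416.8     0.    252.423]
 [  0.    416.8   193.703]
 [  0.      0.      1.   ]] -0.06459168392242186 [-0.182  0.756  1.267]
top [[360.483   0.    253.158]
 [  0.    360.483 188.498]
 [  0.      0.      1.   ]] 0.020352485209368592 [ 0.266 -0.012  1.246]
{'time_s': 0.1, 'q': array([ 65.014,  21.836,  74.379,  -0.003,  83.86 , -12.337]), 'qvel': array([ 0.029, -0.09 , -0.097, -0.087,  0.001,  0.079]), 'joint_efforts': array([  0.004, -44.922, -23.166,  -0.   ,   0.004,  -0.   ]), 'position': array([0.12 , 0.536, 0.231]), 'tool_rot': array([[-0.976,  0.219, -0.001],
       [ 0.219,  0.976, -0.001],
       [ 0.   , -0.001, -1.   ]]), 'ft_force': array([-0.19 ,  0.151,  0.422]), 'wrist_torque': array([ 0.032, -0.025, -0.012]), 'gripper_force': 0.0, 'grip_width': 0.08533341773806555} 0.0187
```

View pics/t0.png

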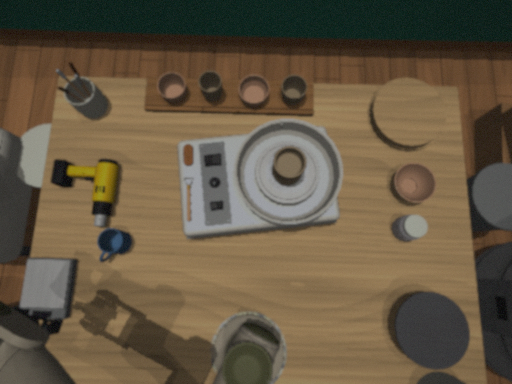

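View pics/s0.png

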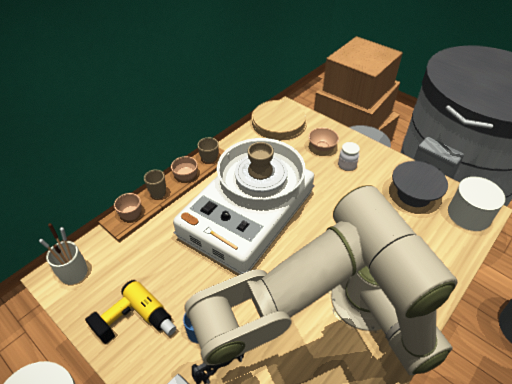

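The top view shows the deck at left of the pan. The large switch is at about (213,160), the knob at (214,183) and the small switch at (217,205). The side view shows the deck unobstructed at about (225,213). I'll measure from masks and crops.

Run:
```python
from h import *
np.set_printoptions(precision=4,suppress=True)
T=np.load('pics/t0.npz');S=np.load('pics/s0.npz')
a=cv2.resize(T['p'][120:245,165:265],None,fx=4,fy=4,interpolation=cv2.INTER_CUBIC)
b=cv2.resize(S['p'][180:280,160:280],None,fx=3.3,fy=5*.66,interpolation=cv2.INTER_CUBIC)
H=max(a.shape[0],b.shape[0]);P=lambda i:cv2.copyMakeBorder(i,0,H-i.shape[0],0,0,0)
cv2.imwrite('pics/c0.png',np.hstack([P(a),P(b)])[:,:,::-1])
for n,D,box in(('top',T,(195,235,140,225)),('side',S,(185,265,190,245))):
    g=D['p'].max(2);x0,x1,y0,y1=box
    m=np.zeros_like(g);m[y0:y1,x0:x1]=(g[y0:y1,x0:x1]<70)
    N,L,st,ce=cv2.connectedComponentsWithStats(m)
    for i in range(1,N):
        if st[i,4]>20:
            dd=D['d'][L==i]; print(n,ce[i],st[i],onplane(n,ce[i],.135),cv2.minAreaRect(np.argwhere(L==i)[:,::-1].astype(np.float32)))
    # deck height
T_=[(203,172),(225,190),(205,195),(200,150),(222,168)]
d=[T['d'][v,u] for u,v in T_];print(bydepth('top',T_,d))
# housing outline from depth height
v,u=np.mgrid[120:250,165:350];X=bydepth('top',np.c_[u.ravel(),v.ravel()],T['d'][v,u].ravel())
k=(abs(X[:,2]-.125)<.006)&(T['d'][v,u].ravel()>0)
c=X[k][:,:2].astype(np.float32);r=cv2.minAreaRect(c);print(r,k.sum())
k=(X[:,2]>.18)&(X[:,2]<.2);c=X[k][:,:2].astype(np.float32);print(cv2.minEnclosingCircle(c),cv2.fitEllipse(cv2.convexHull(c)),np.median(X[k],0))
k=(X[:,2]>.225);print(X[k].min(0),X[k].max(0))
```

```text
top [212.2332 159.6839] [204 154  17  13 193] [[0.5959 0.1342 0.135 ]] ((212.0, 160.0), (12.0, 16.0), 90.0)
top [214.5059 182.1176] [210 177  10  11  85] [[0.5223 0.1228 0.135 ]] ((214.5, 182.0), (10.0, 9.0), 90.0)
top [216.3592 205.2621] [210 201  13  10 103] [[0.4484 0.1129 0.135 ]] ((216.39999389648438, 205.29998779296875), (8.34386157989502, 12.303659439086914), 81.8698959350586)
side [208.2778 207.7778] [200 201  17  14 126] [[0.5935 0.14   0.135 ]] ((208.50001525878906, 208.00001525878906), (9.192388534545898, 14.849242210388184), 45.0)
side [225.058  216.1304] [221 211  10  10  69] [[0.5212 0.1278 0.135 ]] ((225.5, 215.5), (9.0, 9.0), 90.0)
side [242.3333 226.2464] [237 221  12  11  69] [[0.4449 0.1206 0.135 ]] ((242.43905639648438, 225.95123291015625), (7.183993816375732, 10.30746841430664), 38.65980911254883)
side [194.7692 240.359 ] [190 236  11   9  39] [[0.5235 0.271  0.135 ]] ((194.73529052734375, 240.44117736816406), (12.690895080566406, 3.7729687690734863), 30.963754653930664)
[[0.5574 0.1632 0.1226]
 [0.4999 0.0892 0.1253]
 [0.4821 0.1521 0.1235]
 [0.6297 0.1768 0.127 ]
 [0.5725 0.1026 0.1234]]
((0.5419176816940308, -0.01073676347732544), (0.31179842352867126, 0.49002474546432495), 8.331182479858398) 8238
((0.5566838383674622, -0.10437938570976257), 0.1654866486787796) ((0.5562770962715149, -0.10430730134248734), (0.3285398781299591, 0.32883700728416443), 22.42967987060547) [ 0.5545 -0.1086  0.1885]
[ 0.2665 -0.1478  0.2334] [ 0.603  -0.012   1.2464]
```

View pics/c0.png

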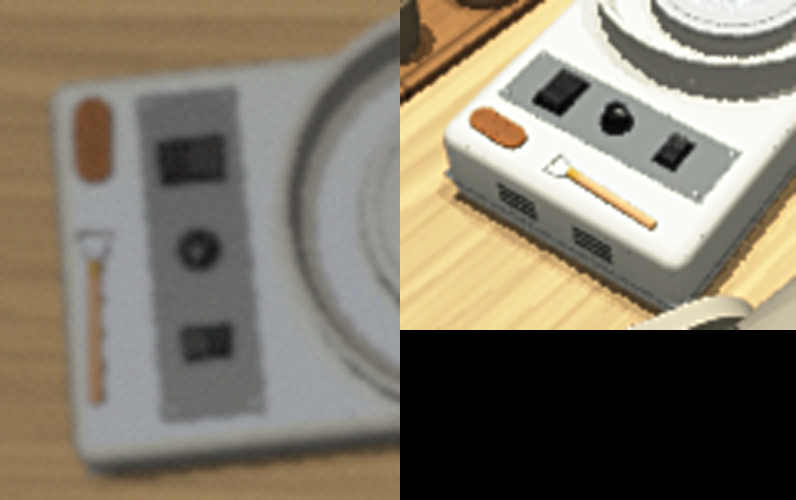

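Wheel yaw is about 8.3°. The power switch is at (0.596, 0.134) and the direction switch at (0.448, 0.112), and both views agree to a few mm. Next I'll check the direction rocker's tilt from brightness and depth profiles, with the power rocker (known outer end up) as reference.

Run:
```python
from h import *
np.set_printoptions(precision=1,suppress=True,linewidth=160)
y=np.radians(8.33);ex=np.array([np.cos(y),np.sin(y),0]);ey=np.array([-np.sin(y),np.cos(y),0])
tiles=[]
for n in('top','side'):
    im=[];dp=[]
    for _ in range(12):
        p,d=get_image(n);im.append(p.astype(float));dp.append(d)
    p=np.mean(im,0);d=np.mean(dp,0).astype(np.float32)
    for nm,c,hl in(('power',[.5963,.134,.135],23),('dir',[.4483,.1125,.135],16)):
        s=np.arange(-28,29,4.);t=np.arange(-6,7,3.)
        X=np.array(c)+s[:,None,None]/1e3*ey+t[None,:,None]/1e3*ex
        uv=proj(n,X.reshape(-1,3)).astype(np.float32)
        mu,mv=uv[:,0].reshape(len(s),-1),uv[:,1].reshape(len(s),-1)
        br=cv2.remap(p.mean(2).astype(np.float32),mu,mv,1).mean(1)
        z=bydepth(n,uv,cv2.remap(d,mu,mv,1).ravel())[:,2].reshape(len(s),-1).mean(1)
        print(n,nm);print(s);print(br);print(z*1e3-125)
        u0,v0=uv.mean(0).astype(int);tiles.append(cv2.resize(np.clip(p[v0-14:v0+14,u0-18:u0+18]*2,0,255).astype(np.uint8),None,fx=10,fy=10,interpolation=cv2.INTER_NEAREST))
cv2.imwrite('pics/r0.png',np.vstack([np.hstack(tiles[:2]),np.hstack(tiles[2:])])[:,:,::-1])
```

```text
top power
[-28. -24. -20. -16. -12.  -8.  -4.   0.   4.   8.  12.  16.  20.  24.  28.]
[73.7 50.1 46.5 49.5 49.2 48.8 47.5 43.5 38.  35.1 35.5 37.6 38.2 49.1 75.1]
[ 4.6  4.7  9.8 44.2 18.4 15.3 10.2 10.5 11.9 39.4 13.9 15.  25.3  5.   0.4]
top dir
[-28. -24. -20. -16. -12.  -8.  -4.   0.   4.   8.  12.  16.  20.  24.  28.]
[104.9  98.1  74.   45.4  37.   37.2  37.1  44.5  52.9  53.5  53.2  56.4  74.2  95.7 103.8]
[ 8.4 14.8  5.4 33.2 20.1 12.4 11.1 10.  13.2 28.8 10.2  6.9  1.1  1.1  0.9]
side power
[-28. -24. -20. -16. -12.  -8.  -4.   0.   4.   8.  12.  16.  20.  24.  28.]
[157.4 108.2  57.7  40.9  44.   46.   46.5  43.   41.1  43.3  49.2  50.8  36.4  20.5  14.2]
[ 1.5  4.5 10.2 10.7 12.5 10.7 10.8 10.6 12.3 17.  36.2 18.7 26.5  9.3  4.6]
side dir
[-28. -24. -20. -16. -12.  -8.  -4.   0.   4.   8.  12.  16.  20.  24.  28.]
[161.4 157.3 154.7 113.3  73.   59.4  57.9  46.9  40.8  44.4  50.7  43.   20.   27.3  98.7]
[ 1.7  1.3  1.3 28.9 38.3 12.5 11.3 10.2 11.  32.8 11.7  9.3  6.   4.8  2.3]
```

View pics/r0.png

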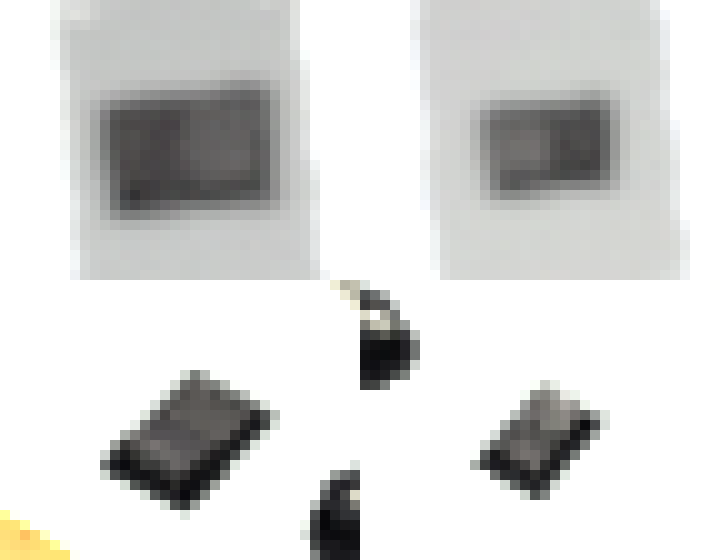

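The top view shows the down half lighter: on the power rocker that is the inner (right) half, on the direction rocker the outer (left) half. So the direction rocker's inner end stands up and is the one to press. Moving now with fingers shut, tool y along wheel x.

```bash
python3 -m handwheel '[[[-0.548,-0.274,0],[0,0,0.383]],[[-0.548,-0.274,0],[0,0,0.383]],[[-0.548,-0.274,0],[0,0,0.383]],[[-0.548,-0.274,0],[0,0,0.383]],[[-0.548,-0.274,0],[0,0,0.383]],[[-0.548,-0.274,0],[0,0,0.383]],[[-0.548,-0.274,0],[0,0,0.383]],[[-0.548,-0.274,0],[0,0,0.383]],[[-0.548,-0.274,0],[0,0,0.383]],[[-0.548,-0.274,0],[0,0,0.383]]]' 0
cat > to.py <<'E'
import sys; from h import *
o=observe();R=np.array(o['tool_rot']);d=np.array([float(a) for a in sys.argv[1:4]])-o['position']
y=R[:,1];print('frac',np.round(R.T@d/.5,4),'y-angle',np.degrees(np.arctan2(y[1],y[0])),'z',R[:,2],'pos',o['position'],o['time_s'])
E
python3 to.py .5944 .1498 .18
```

```text
time_s: 2.3
position: [0.3577, 0.343, 0.2314]
tool_rot: [[-0.15, 0.989, 0.0], [0.989, 0.15, 0.0], [0.0, 0.0, -1.0]]
ft_force: [-0.6, 0.9, 0.8]
grip_width: 0.0002
gripper_force: 0.0
frac [-0.4533  0.41    0.1027] y-angle 8.647823204170933 z [ 4.16524484e-05  2.95181071e-05 -9.99999999e-01] pos [0.35765731 0.34304665 0.23136471] 2.3
```

```bash
python3 -m handwheel '[[[-0.453,0.41,0.05],[0,0,0]],[[-0.453,0.41,0.05],[0,0,0]],[[-0.453,0.41,0.05],[0,0,0]],[[-0.453,0.41,0.05],[0,0,0]],[[-0.453,0.41,0.05],[0,0,0]],[[-0.453,0.41,0.05],[0,0,0]],[[-0.453,0.41,0.05],[0,0,0]],[[-0.453,0.41,0.1],[0,0,0]],[[-0.453,0.41,0.1],[0,0,0]],[[-0.453,0.41,0.1],[0,0,0]]]'
python3 to.py .5944 .1498 .15
python3 - <<'E'
from h import *
a,_=save('side','s1');b,_=save('top','t1')
A=cv2.resize(a[150:250,150:280],None,fx=3,fy=3);B=cv2.resize(b[125:225,165:290],None,fx=3,fy=3)
cv2.imwrite('pics/c1.png',np.hstack([A,B])[:,:,::-1])
E
```

```text
time_s: 3.3
position: [0.5932, 0.1497, 0.1817]
tool_rot: [[-0.149, 0.989, -0.001], [0.989, 0.149, 0.0], [0.0, -0.001, -1.0]]
ft_force: [-0.3, 0.7, 0.9]
grip_width: -0.0003
gripper_force: 0.0
frac [-0.0001  0.0024  0.0634] y-angle 8.565964464803569 z [-6.12265058e-04  1.59445678e-05 -9.99999812e-01] pos [0.59324147 0.14966316 0.18169947] 3.3
```

View pics/c1.png

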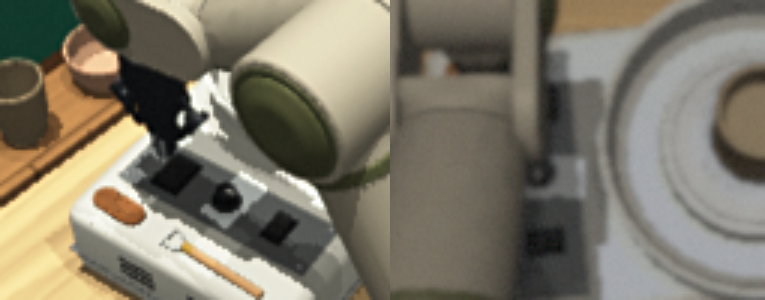

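The side view shows the shut fingertips hovering over the power switch, whose frame is at crop pixel (175,180), with nothing near the pot. Pressing down slowly.

```bash
python3 -m handwheel '[[[0,0.002,0.04],[0,0,0]],[[0,0.002,0.06],[0,0,0]],[[0,0.002,0.07],[0,0,0]],[[0,0.002,0.077],[0,0,0]],[[0,0.002,0.082],[0,0,0]],[[0,0.002,0.086],[0,0,0]],[[0,0.002,0.089],[0,0,0]],[[0,0.002,0.091],[0,0,0]],[[0,0.002,0.091],[0,0,0]]]'; python3 -m handwheel '[[[0,0,0.002],[0,0,0]],[[0,0,0.002],[0,0,0]]]';python3 -m handwheel '[[[0,0,0.003],[0,0,0]],[[0,0,0.003],[0,0,0]],[[0,0,0.003],[0,0,0]]]'
```

```text
time_s: 4.3
position: [0.5947, 0.1489, 0.1356]
tool_rot: [[-0.146, 0.989, -0.0], [0.989, 0.146, -0.0], [-0.0, -0.0, -1.0]]
ft_force: [0.2, 0.0, -0.5]
grip_width: 0.0001
gripper_force: 0.0
time_s: 4.5
position: [0.5948, 0.1489, 0.1351]
tool_rot: [[-0.146, 0.989, 0.001], [0.989, 0.146, -0.0], [-0.0, 0.001, -1.0]]
ft_force: [-0.0, -0.8, 2.2]
grip_width: -0.0001
gripper_force: 1.2
time_s: 4.8
position: [0.5949, 0.149, 0.135]
tool_rot: [[-0.146, 0.989, 0.002], [0.989, 0.146, -0.0], [-0.0, 0.002, -1.0]]
ft_force: [-3.7, -0.1, 12.0]
grip_width: -0.0001
gripper_force: 5.9
```

Hard stop at z = 0.135, so it should have snapped. Lifting and moving to above the direction switch's inner end.

```bash
python3 -m handwheel '[[[0,0,-0.05],[0,0,0]],[[0,0,-0.1],[0,0,0]],[[0,0,-0.1],[0,0,0]]]'; python3 to.py .4502 .0996 .18
```

```text
time_s: 5.1
position: [0.596, 0.1491, 0.1866]
tool_rot: [[-0.146, 0.989, 0.006], [0.989, 0.146, 0.0], [-0.001, 0.006, -1.0]]
ft_force: [0.7, 0.0, 0.1]
grip_width: -0.0002
gripper_force: 0.0
frac [-0.0553 -0.303   0.0114] y-angle 8.413011699742839 z [ 6.26429276e-03  3.05364830e-04 -9.99980333e-01] pos [0.59598646 0.14912699 0.18663033] 5.1
```

```bash
python3 -m handwheel '[[[-0.055,-0.302,0],[0,0,0]],[[-0.055,-0.302,0],[0,0,0]],[[-0.055,-0.302,0],[0,0,0]],[[-0.055,-0.302,0],[0,0,0]],[[-0.055,-0.302,0],[0,0,0]]]'; python3 to.py .4502 .0996 .135
cat > look.py <<'E'
import sys; from h import *
t=sys.argv[1]; o=[]
for n in('side','top'):
    p=np.mean([get_image(n)[0].astype(float) for _ in range(6)],0)
    x0,y0,w,h=(185,185,80,60) if n=='side' else (190,140,60,80)
    o.append(cv2.resize(np.clip(p[y0:y0+h,x0:x0+w]*1.6,0,255).astype(np.uint8),(w*6,h*6) if n=='side' else (270,360),interpolation=cv2.INTER_NEAREST))
cv2.imwrite(f'pics/{t}.png',np.hstack(o)[:,:,::-1])
E
python3 look.py l1
```

```text
time_s: 5.6
position: [0.4487, 0.0995, 0.1833]
tool_rot: [[-0.146, 0.989, 0.0], [0.989, 0.146, 0.0], [0.0, 0.0, -1.0]]
ft_force: [1.7, -0.3, 0.4]
grip_width: -0.0001
gripper_force: 0.0
frac [-0.0003  0.0031  0.0966] y-angle 8.372394516241359 z [ 1.06643768e-04  2.76189172e-05 -9.99999994e-01] pos [0.44865781 0.09951564 0.18331629] 5.6
```

View pics/l1.png

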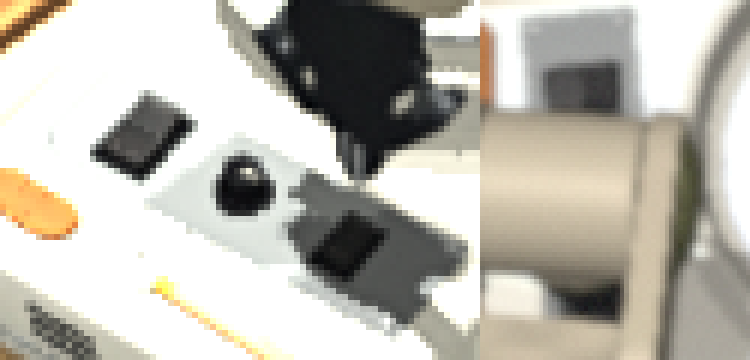

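In the top view the power rocker's outer half (left, at about (560,90)) is now the lighter, level one, so the power is off. The fingers hover by the direction switch. Pressing its inner end.

```bash
python3 -m handwheel '[[[0,0.002,0.04],[0,0,0]],[[0,0.002,0.065],[0,0,0]],[[0,0.002,0.075],[0,0,0]],[[0,0.002,0.081],[0,0,0]],[[0,0.002,0.086],[0,0,0]],[[0,0.002,0.09],[0,0,0]],[[0,0.002,0.093],[0,0,0]],[[0,0.002,0.095],[0,0,0]],[[0,0.002,0.095],[0,0,0]]]'; python3 -m handwheel '[[[0,0,0.003],[0,0,0]],[[0,0,0.003],[0,0,0]]]';python3 -m handwheel '[[[0,0,0.002],[0,0,0]],[[0,0,0.002],[0,0,0]],[[0,0,0.002],[0,0,0]]]'
```

```text
time_s: 7.1
position: [0.4503, 0.0999, 0.1357]
tool_rot: [[-0.146, 0.989, -0.0], [0.989, 0.146, 0.0], [0.0, -0.0, -1.0]]
ft_force: [-0.7, -1.0, -0.2]
grip_width: 0.0001
gripper_force: 0.0
time_s: 7.3
position: [0.4505, 0.0999, 0.135]
tool_rot: [[-0.146, 0.989, 0.001], [0.989, 0.146, 0.0], [-0.0, 0.001, -1.0]]
ft_force: [-3.1, -0.9, 7.3]
grip_width: 0.0001
gripper_force: 3.9
time_s: 7.6
position: [0.4505, 0.0999, 0.1349]
tool_rot: [[-0.146, 0.989, 0.002], [0.989, 0.146, -0.0], [-0.0, 0.002, -1.0]]
ft_force: [-4.7, -0.8, 17.7]
grip_width: -0.0002
gripper_force: 8.9
```

```bash
python3 -m handwheel '[[[0,0,-0.05],[0,0,0]],[[0,0,-0.1],[0,0,0]],[[0,0,-0.1],[0,0,0]]]'; python3 to.py .599 .118 .185
```

```text
time_s: 7.9
position: [0.4516, 0.0999, 0.1859]
tool_rot: [[-0.146, 0.989, 0.006], [0.989, 0.146, -0.0], [-0.001, 0.006, -1.0]]
ft_force: [1.0, -0.6, -0.8]
grip_width: -0.0003
gripper_force: 0.0
frac [-0.0074  0.2969  0.0035] y-angle 8.417173033544557 z [ 5.68051395e-03 -1.55137371e-04 -9.99983854e-01] pos [0.45162678 0.09991168 0.18591428] 7.9
```

```bash
python3 -m handwheel '[[[-0.007,0.299,0],[0,0,0]],[[-0.007,0.299,0],[0,0,0]],[[-0.007,0.299,0],[0,0,0]],[[-0.007,0.299,0],[0,0,0]],[[-0.007,0.299,0],[0,0,0]]]'; python3 to.py .599 .118 .135; python3 look.py l2
```

```text
time_s: 8.4
position: [0.5986, 0.1183, 0.1815]
tool_rot: [[-0.146, 0.989, -0.003], [0.989, 0.146, 0.0], [0.0, -0.003, -1.0]]
ft_force: [-0.2, -0.3, 0.3]
grip_width: -0.0001
gripper_force: 0.0
frac [-0.0008  0.001   0.093 ] y-angle 8.415239578680385 z [-2.79522353e-03  4.30151846e-05 -9.99996092e-01] pos [0.59860151 0.11832256 0.18152366] 8.4
```

View pics/l2.png

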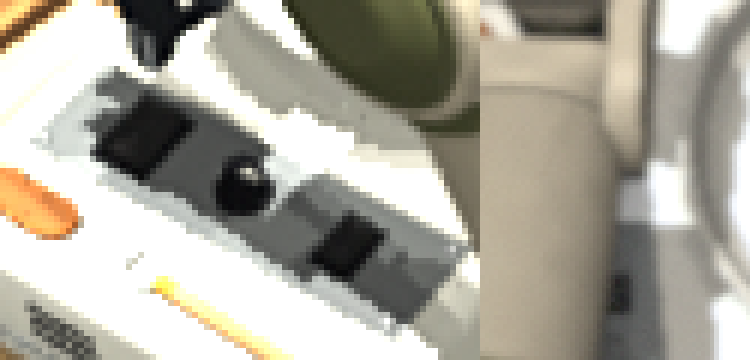

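The direction switch is in shadow here, but the fingertip reached the level-half height (0.135) against a hard stop, so it has changed over. I'll check it visually at the end. Pressing the power rocker's inner end.

```bash
python3 -m handwheel '[[[0,0.001,0.04],[0,0,0]],[[0,0.001,0.06],[0,0,0]],[[0,0.001,0.07],[0,0,0]],[[0,0.001,0.076],[0,0,0]],[[0,0.001,0.081],[0,0,0]],[[0,0.001,0.085],[0,0,0]],[[0,0.001,0.088],[0,0,0]],[[0,0.001,0.09],[0,0,0]],[[0,0.001,0.09],[0,0,0]]]'; python3 -m handwheel '[[[0,0,0.003],[0,0,0]],[[0,0,0.003],[0,0,0]]]'
```

```text
time_s: 9.9
position: [0.5992, 0.1184, 0.1382]
tool_rot: [[-0.146, 0.989, -0.0], [0.989, 0.146, 0.0], [0.0, -0.0, -1.0]]
ft_force: [0.1, 1.0, -0.6]
grip_width: -0.0003
gripper_force: 0.0
time_s: 10.1
position: [0.5991, 0.1184, 0.1365]
tool_rot: [[-0.146, 0.989, -0.001], [0.989, 0.146, 0.0], [0.0, -0.001, -1.0]]
ft_force: [0.3, 0.1, -0.4]
grip_width: 0.0
gripper_force: 0.0
```

```bash
python3 -m handwheel '[[[0,0,0.003],[0,0,0]],[[0,0,0.003],[0,0,0]]]'; python3 -m handwheel '[[[0,0,0.003],[0,0,0]],[[0,0,0.003],[0,0,0]],[[0,0,0.003],[0,0,0]]]'
```

```text
time_s: 10.3
position: [0.5992, 0.1184, 0.1352]
tool_rot: [[-0.146, 0.989, -0.0], [0.989, 0.146, 0.0], [0.0, -0.0, -1.0]]
ft_force: [-0.1, 0.0, 0.7]
grip_width: 0.0002
gripper_force: 0.0
time_s: 10.6
position: [0.5993, 0.1184, 0.135]
tool_rot: [[-0.146, 0.989, 0.001], [0.989, 0.146, -0.0], [-0.0, 0.001, -1.0]]
ft_force: [-2.1, -0.7, 8.4]
grip_width: 0.0002
gripper_force: 4.2
```

Lifting straight up, then retreating back along the approach path.

```bash
python3 -m handwheel '[[[0,0,-0.1],[0,0,0]],[[0,0,-0.2],[0,0,0]],[[0.2,-0.2,-0.2],[0,0,0]],[[0.45,-0.45,-0.2],[0,0,0]],[[0.45,-0.45,-0.2],[0,0,0]],[[0.45,-0.45,-0.2],[0,0,0]],[[0.45,-0.45,-0.2],[0,0,0]],[[0.45,-0.45,-0.2],[0,0,0]],[[0.45,-0.45,-0.2],[0,0,0]],[[0.45,-0.45,-0.2],[0,0,0]]]';python3 -m handwheel '[[[0.2,-0.4,-0.05],[0,0,0]],[[0.2,-0.4,-0.05],[0,0,0]],[[0.2,-0.4,-0.05],[0,0,0]],[[0.2,-0.4,-0.05],[0,0,0]],[[0.2,-0.4,-0.05],[0,0,0]],[[0.2,-0.4,-0.05],[0,0,0]]]'; python3 look.py l3
```

```text
time_s: 11.6
position: [0.3418, 0.3092, 0.2341]
tool_rot: [[-0.15, 0.989, 0.0], [0.989, 0.15, 0.0], [0.0, 0.0, -1.0]]
ft_force: [0.4, 0.4, -0.5]
grip_width: 0.0001
gripper_force: 0.0
time_s: 12.2
position: [0.1299, 0.3782, 0.2594]
tool_rot: [[-0.149, 0.989, 0.001], [0.989, 0.149, 0.001], [0.001, 0.001, -1.0]]
ft_force: [0.3, -0.3, 0.5]
grip_width: -0.0003
gripper_force: 0.0
```

View pics/l3.png

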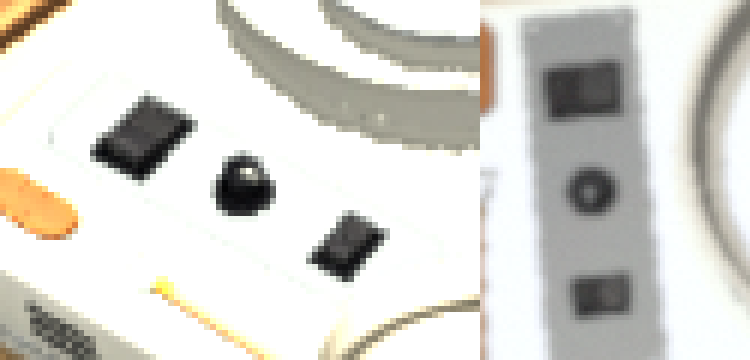

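In the top view both rockers now show a darker outer (left) half and a lighter inner half, at (570,90) and (600,295). So power is on, the direction is changed over, and the knob and tools are where they were.

```bash
python3 -c "from rig import *; print(close_job())"
```

```text
the job is handed in; nothing more can be done
None
```

The wheel is changed over: I pressed the power rocker off, the direction rocker to its other side and the power rocker on again. The final pictures show both rockers in place and the knob and tools where they were. The job is handed in, but no verdict was returned.

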